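Load a sample cassette into the hooded reader

TASK

Lift the loose lid off the small fitted case by its knob and set it down on the worktop, knob up. Take the metal sample cassette out of the case, lay it flat between the rails of the reader's loading tray and let go of it; then, from its rear end, slide it in under the hood until it is fully home against the back stop. Keep the cassette level, handle it gently, and leave the bottle, the sample cup and the marker where they are.

Things in the scene. Friction and masses are not known exactly. Their poses are not given: they have to be found in the camera images.
- reader: Fixed grey reader, 228 x 84 mm, 49 mm high: an open loading tray leads into a hooded compartment. Origin at worktop level below the hood's open mouth; x = direction of insertion, z up. Tray: x -135 to 0 mm, floor 6 mm above the worktop, between two straight rails 7 mm wide, inner faces 60 mm apart, tops 12 mm above the worktop; its front end is open.
- reader_mouth (a point): Centre line of the hood's mouth, 21 mm above the worktop; axes as the reader's. The compartment behind it is in line with the rails: 60 mm wide, 36 mm from floor to roof, 85 mm deep to the back stop, closed on top; outside the hood is 49 mm high and ends 93 mm behind the mouth. No catch or spring: the cassette only slides.
- reader_home (a point): Point inside the reader where the cassette's centre is when the cassette is fully home: 25 mm behind the mouth, 21 mm above the worktop; axes as the reader's. At home the cassette's rear 35 mm stand out of the mouth and its middle is under the hood.
- case: Fixed grey plastic fitted case, 140 (x) x 68 (y) mm, open at the top, walls 42 mm high. Origin at worktop level under its centre, x axis along its length. Floor 6 mm above the worktop. The long walls are missing over the middle 66 mm (x = +-33 mm), leaving a gap on either side where fingers can reach the cassette across its width; only there.
- lid_knob (a point): Centre of the knob of the case's loose lid (90 g): a black upright cylinder, diameter 26, 26 mm high, in the middle of the lid plate (140 x 68 x 5 mm), which lies on the case walls, kept in place by two 4 mm ribs under it. The point is 13 mm above the plate's top and 22 mm above the ribs' feet, on which the lid stands when set on a flat surface. x along the lid, z up.
- cassette_center (a point): Centre of the sample cassette, a plain metal block 120 (x) x 46 (y) x 30 (z) mm with a round window on top, about 250 g, the same from either end. It lies loose and flat in the case (under the lid at the start), its length along the case's, its top 6 mm below the wall tops. This point is 15 mm above its underside.
- amber_bottle: Bystander: brown bottle, diameter 62, 118 mm high, standing beside the reader. Origin under its centre.
- sample_cup: Bystander: sample cup with screw lid, diameter 62, 69 mm high, at the left; the worktop between it and the loading tray is free (room for the lid). Origin under its centre.
- marker: Bystander: felt marker, 124 mm long (y), 16 mm thick, lying behind the case. Origin under its centre.
Things that resemble listed ones, but are neither listed nor needed, are in the scene too. What is shaped like the part that bears lid_knob but red is not meant.

How it is judged:
By the outcome, as a careful person would: the job done as asked, in the order asked, and still so for the second after the job is handed in, with the robot touching nothing.
It also fails if it takes over 64 s, if anything falls off the work surface, if the arm or the gripper's body presses on something with over 40 N, if the wrist force passes 120 N, or if a joint passes its speed limit or range.

ROBOT

A 6-joint arm with a two-finger parallel gripper is mounted at the origin on a cart in front of the work surface, level with it; the furniture and walls round the work are solid. World frame = base frame: x ahead of the robot, y to its left, z up, the work surface at z = 0. Lengths are in mm, angles in rad, forces in N, time in s.
With the tool pointing down it reaches from about 275 to 1000 mm from the base axis. Payload 8.4 kg.
Tool frame: the origin (TCP) lies between the finger pads; the fingertips stand r.finger_overhang ahead of it and the grasp point (between the pads) is the TCP (r.finger_overhang is the distance from the TCP to the fingertips, in mm); z points along the fingers, y is the line along which they close (so a half turn about z gives the same grasp; the last joint's range is limited). The gripper opens to 85 mm and grips with 20 to 120 N. Pads are 22 mm wide; open, the fingers measure 114 mm over their backs; the gripper's body (76 mm by 85 mm) begins 54 mm behind the grasp point. The pads swing forward as they close: fully open they stand 13 mm farther back than shut.
Start: joints at [-1.167, 0.353, 1.633, -0, 1.155, -0.002], TCP at [246.72, -574.245, 250.281] pointing down, gripper open.
Joint ranges: [-2.63, 2.63], [-0.92, 2.1], [0.06, 2.66], [-1.3, 4.44], [0, 2.69], [-3.02, 3.02]. Speed limits (rad/s): [2.22, 2.22, 2.79, 3.14, 3.14, 3.14].

INTERFACE

Orientations are given as [roll, pitch, yaw] about the fixed x, y, z axes, in that order (R = Rz(yaw) Ry(pitch) Rx(roll)).
In Python, from rig import r, cams, sign_off gives the robot as it stands.
- The arm moves only by the shell command python3 -m crank 'ROWS' [FORCE]. ROWS is JSON, a list of rows, each a list of 7 numbers: the shift along the tool's x, y, z in m, then the turn, a rotation vector about the tool's x, y, z in rad, then the closure, from 0 (fully open) to 1 (shut). In form: [[dx, dy, dz, ax, ay, az, gripper], ...]. A call has 1 to 5 rows; each row is the pose to reach, as a shift and turn from the pose commanded when the call began, along the tool's axes at that moment; what a row does not reach only later rows make up. A row lasts 1/10 s, in which the tool goes at most 50 mm and 8.59 degrees, less where a joint would pass 70% of its speed; a pose out of reach is approached as far as the arm can. A call with a gripper value outside its range is refused whole. The fingers move at their own pace and stop on an object; FORCE is the grip in N (left out, the last holds). Time passes only in rows, so rows that repeat a pose let the fingers close. It gives the time, the measured TCP pose, the force, the opening and the grip force at its end, in the units of the state.
- r.sense(): the state, without advancing time (a new reading comes with each control period).
- cams.grab_frame(name): name is "scene" or "top" or "wrist"; returns a dict with "image" (384x512x3 uint8, red, green, blue), "fx", "fy", "cx", "cy" (pixels), "D" ([k1, k2, p1, p2, k3] as OpenCV has them; the pictures are not rectified), "position" and "orientation" of the camera in the world. Camera axes: x right, y down, z forward; pixel columns grow to the right and rows downward; lengths in mm; the calibration is good to about 2 mm. A picture is of the moment at which its call begins. There is no depth.
- sign_off(): hands the job in; it is judged then, once.
The state is a dict: "clock": time; "qpos": joint angles; "qvel": joint speeds; "joint_efforts": joint torques, N m; "eef_pos": TCP position; "tcp_rot": TCP orientation; "contact_force": force on the tool from outside, world axes, zero at the start; "wrist_torque": the same for the moment, N m; "opening": opening from 0.0 (shut) to 1.0 (fully open); "grasp_force": force on a finger pad.
Only numpy, scipy, OpenCV 4.12 (cv2) and the standard library are available. Lean on these libraries where they do the work, as an engineer would, in place of code of your own. Each camera call takes 0.05 s, during which the arm holds its last target. There are 200 camera calls.

## Working session

There is one attempt and no reset: what is moved stays moved. The work goes in short steps, Python scripts to look and compute and a shell command to move; the robot and the scene stay as the last step left them, time stands still between calls to the robot, and variables do not carry over. Pictures are saved under pics/ and viewed, at most 10 in all, crops included, and the job is handed in when it is done.

```bash
ls; mkdir -p pics; python3 - <<'E'
from rig import r,cams
import cv2,pickle
s=r.sense();print(s,r.finger_overhang)
for n in("scene","top"):
    f=cams.grab_frame(n);pickle.dump(f,open(f"pics/{n}0.pkl","wb"))
    cv2.imwrite(f"pics/{n}0.png",cv2.resize(f["image"][:,:,::-1],(800,600),interpolation=cv2.INTER_CUBIC));print({k:v for k,v in f.items() if k!="image"})
E
```

```text
pics
{'clock': 0.0, 'qpos': array([-1.16740015e+00,  3.53672894e-01,  1.63411675e+00, -1.98055390e-05,
        1.15521404e+00, -2.39960969e-03]), 'qvel': array([ 6.44065412e-04,  7.06001209e-07, -8.73068235e-04, -1.42335744e-03,
       -9.25093610e-04,  2.15691781e-03]), 'joint_efforts': array([-1.44418271e-03, -6.05243540e+01, -3.42069912e+01, -8.78757282e-05,
        9.42415703e-03, -2.29746445e-05]), 'eef_pos': array([ 246.53877023, -573.83540802,  249.55365174]), 'tcp_rot': array([-3.14018159e+00,  1.47224535e-05,  4.05803802e-01]), 'contact_force': array([0.73352588, 0.33097489, 0.07729735]), 'wrist_torque': array([-0.04600705, -0.0009584 , -0.02837843]), 'grasp_force': 0.0, 'opening': 0.999424233349274} 19.0
{'fx': 457.5594324131296, 'fy': 457.5594324131296, 'cx': 250.1638981478008, 'cy': 196.2255626288888, 'D': array([-0.13656465,  0.        ,  0.        ,  0.        ,  0.        ]), 'position': array([ -79.48782418, -793.56281369,  752.85071536]), 'orientation': array([-2.19191892, -0.00564218, -0.58072246])}
{'fx': 361.1865733223472, 'fy': 361.1865733223472, 'cx': 254.35773568191544, 'cy': 192.18476065581103, 'D': array([-0.05892955,  0.        ,  0.        ,  0.        ,  0.        ]), 'position': array([382.87479199,   8.88956386, 931.42825265]), 'orientation': array([-3.04124492e+00, -2.88787305e-03, -1.55009326e+00])}
```

View pics/scene0.png

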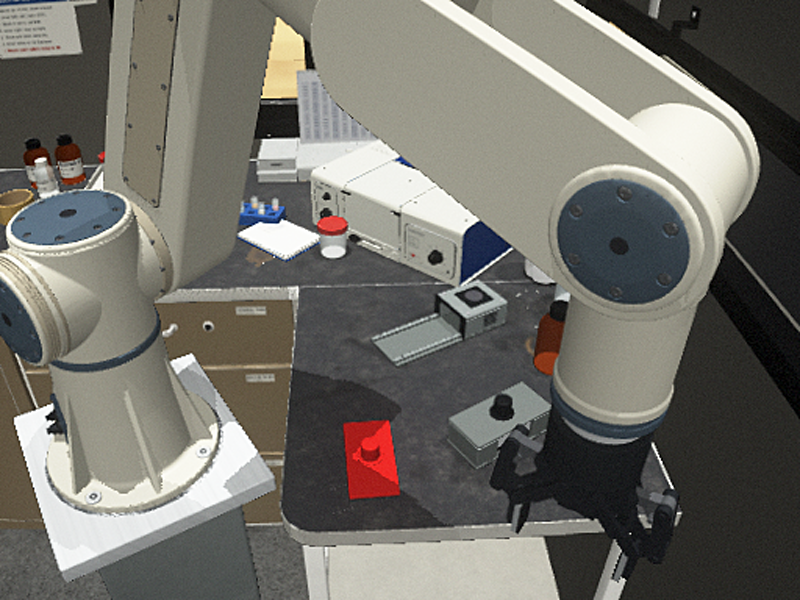

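View pics/top0.png

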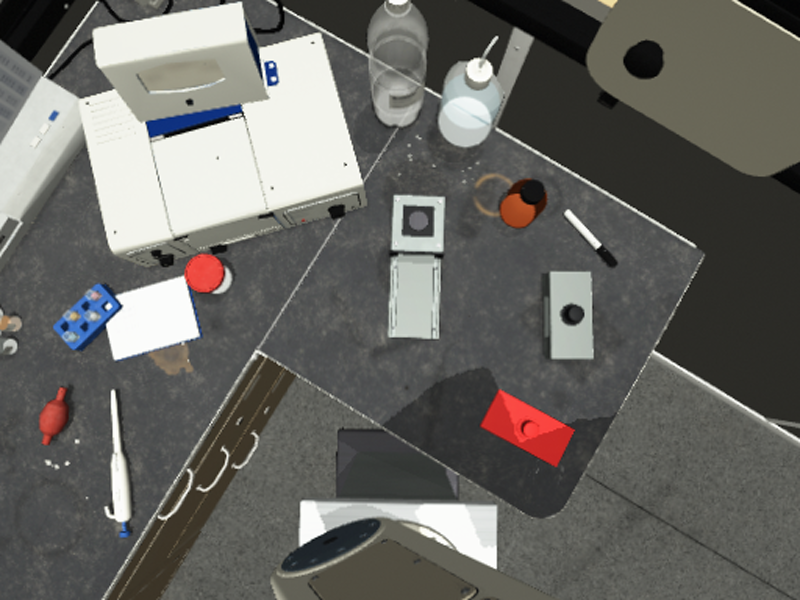

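The top view shows two knobbed lids. The grey one with the black knob is at (572,314), lying on the grey case. The red one at (530,428) is the excluded decoy. The reader hood is at (418,222) and its tray at (415,297), so insertion runs up the image. I'll confirm this in an enlarged crop.

```bash
cat > h.py <<'E'
import numpy as np,cv2,pickle
from scipy.spatial.transform import Rotation as R
def cam(f):
    Rc=R.from_euler('xyz',f['orientation']).as_matrix();K=np.array([[f['fx'],0,f['cx']],[0,f['fy'],f['cy']],[0,0,1]])
    return Rc,np.array(f['position']),K,np.array(f['D'])
def back(f,px,z):
    Rc,p,K,D=cam(f);n=cv2.undistortPoints(np.array([[px]],float),K,D)[0,0]
    d=Rc@np.array([n[0],n[1],1]);return p+d*(z-p[2])/d[2]
def proj(f,P):
    Rc,p,K,D=cam(f);Q=(np.atleast_2d(P)-p)@Rc
    return cv2.projectPoints(Q,np.zeros(3),np.zeros(3),K,D)[0][:,0]
def crop(f,x0,y0,w,h,s,name):
    cv2.imwrite(name,cv2.resize(f['image'][y0:y0+h,x0:x0+w,::-1],(w*s,h*s),interpolation=cv2.INTER_CUBIC))
E
python3 - <<'E'
from h import *
f=pickle.load(open("pics/top0.pkl","rb"));crop(f,240,118,160,120,5,"pics/topc.png")
E
```

```text
(no output)
```

View pics/topc.png

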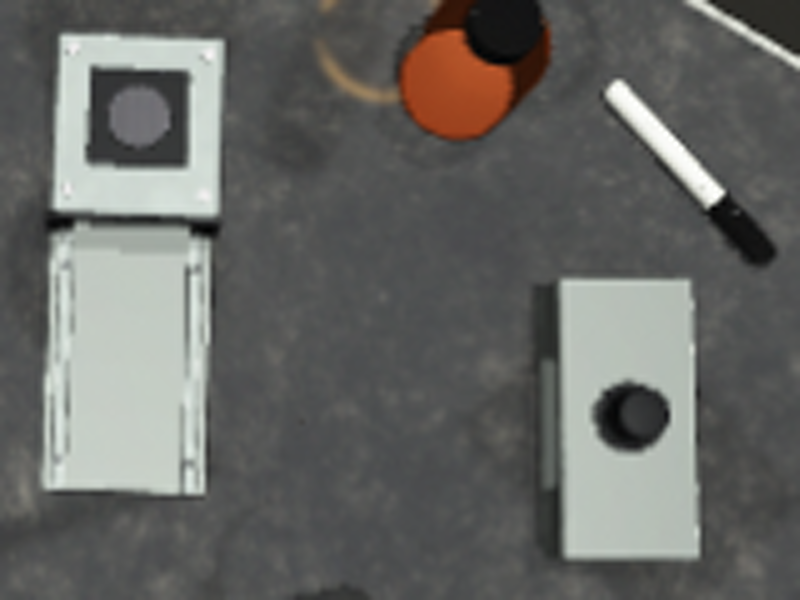

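The crop confirms it: the black knob's top is at (643,415), in the middle of the grey plate on the case. Plate corners are about (559,279), (690,279), (699,558), (565,558). Hood roof corners are (60,34), (224,40), (217,215), (52,212), and the tray front ends at (43,491) and (205,495).

```bash
python3 - <<'E'
from h import *
from scipy.optimize import least_squares
f=pickle.load(open("pics/top0.pkl","rb"))
c=lambda x,y:((x+.5)/5-.5+240,(y+.5)/5-.5+118)
def fit(local,pix,x0):
    P=np.array([c(*p) for p in pix]);L=np.array(local,float)
    def tr(v):
        a=v[2];return np.c_[L[:,0]*np.cos(a)-L[:,1]*np.sin(a)+v[0],L[:,0]*np.sin(a)+L[:,1]*np.cos(a)+v[1],L[:,2]]
    s=least_squares(lambda v:(proj(f,tr(v))-P).ravel(),x0,x_scale=[10,10,.1]);return s.x,s.fun.round(2)
print("lid",fit([(70,34,47),(70,-34,47),(-70,-34,47),(-70,34,47),(0,0,73)],[(559,279),(690,279),(699,558),(565,558),(643,415)],[400,-200,0]))
print("reader",fit([(93,42,49),(93,-42,49),(0,-42,49),(0,42,49),(-135,37,12),(-135,-37,12)],[(60,34),(224,40),(217,215),(52,212),(43,491),(205,495)],[400,0,0]))
print("corners lid",[back(f,c(*p),47).round(1) for p in[(559,279),(690,279),(699,558),(565,558)]],back(f,c(643,415),73))
print("hood",[back(f,c(*p),49).round(1) for p in [(60,34),(224,40),(217,215),(52,212)]],"front",[back(f,c(*p),12).round(1) for p in[(43,491),(205,495)]])
print("bottle base~",back(f,c(458,85),20),"marker",[back(f,c(*p),8) for p in[(612,90),(768,252)]])
print("cup?",back(f,(207/1.5625,273/1.5625),69))
E
```

```text
lid (array([ 4.55442850e+02, -2.66188685e+02,  1.81131484e-02]), array([-0.49, -0.35,  0.28, -0.21,  0.22,  0.39, -0.36,  0.42,  0.35,
       -0.27]))
reader (array([ 5.50123465e+02, -2.06933300e+01, -1.49336364e-02]), array([-0.5 , -0.51,  0.16, -0.5 ,  0.59,  0.99, -0.28,  0.37,  1.67,
       -0.3 , -1.65, -0.07]))
corners lid [array([ 524. , -232.2,   47. ]), array([ 525.5, -298.2,   47. ]), array([ 387. , -300.9,   47. ]), array([ 385.9, -234.4,   47. ])] [ 454.78338927 -265.33397622   73.        ]
hood [array([642.4,  18.6,  49. ]), array([641.2, -63.7,  49. ]), array([552. , -61.2,  49. ]), array([551.7,  20.6,  49. ])] front [array([414.8,  22.6,  12. ]), array([414.5, -59.9,  12. ])]
bottle base~ [ 628.73769423 -187.7369527    20.        ] marker [array([ 631.43805519, -271.91976741,    8.        ]), array([ 547.0309666, -353.3940297,    8.       ])]
cup? [506.11209355 304.70588129  69.        ]
```

Fits agree with the sizes given: lid/case is at (455,-266) with yaw 0.018, and reader at (551,-20.5) with yaw -0.016. Free lid spot: about (450,90). I'll move towards the lid.

```bash
cat > go.py <<'E'
# usage: go.py x y z yaw -> shift/turn (tool axes) from measured pose
import sys,numpy as np
from rig import r
from scipy.spatial.transform import Rotation as R
a=[float(v) for v in sys.argv[1:]]
s=r.sense();T=R.from_euler('xyz',s['tcp_rot'])
print("t",round(s['clock'],2),"tcp",s['eef_pos'].round(1),s['tcp_rot'].round(4),"F",s['contact_force'].round(1),"op",round(s['opening'],3),"g",round(s['grasp_force'],1))
if a:
    print("d",(T.inv().apply(np.array(a[:3])-s['eef_pos'])/1000).round(4),"rv",(T.inv()*R.from_euler('xyz',[np.pi,0,a[3]])).as_rotvec().round(4))
E
python3 -m crank '[[0.03,-0.02,0.01,0,0,0.04,0],[0.06,-0.04,0.02,0,0,0.08,0],[0.09,-0.06,0.03,0,0,0.12,0],[0.12,-0.08,0.04,0,0,0.16,0],[0.15,-0.1,0.05,0,0,0.2,0]]'
python3 go.py 455.4 -266 150 0.018
```

```text
clock: 0.6
eef_pos: [345.5, -421.7, 199.7]
tcp_rot: [-3.141, 0.0, 0.204]
contact_force: [1.7, 0.2, 0.8]
opening: 0.999
grasp_force: 0.0
t 0.6 tcp [ 345.5 -421.7  199.7] [-3.1412e+00  2.0000e-04  2.0390e-01] F [1.7 0.2 0.8] op 0.999 g 0.0
d [ 0.1392 -0.1302  0.0497] rv [-0.0004  0.0002  0.1859]
```

```bash
python3 -m crank '[[0.028,-0.026,0.01,0,0,0.037,0],[0.056,-0.052,0.02,0,0,0.074,0],[0.084,-0.078,0.03,0,0,0.111,0],[0.112,-0.104,0.04,0,0,0.149,0],[0.139,-0.13,0.05,0,0,0.186,0]]'
python3 -m crank '[[0,0,0,0,0,0,0],[0,0,0,0,0,0,0]]' >/dev/null
python3 go.py 455.4 -266 72 0.018
python3 - <<'E'
from h import *
from rig import cams
f=cams.grab_frame("wrist");pickle.dump(f,open("pics/w1.pkl","wb"));crop(f,0,0,512,384,1,"pics/w1.png")
print(f['position'],f['orientation'],proj(f,[[455.4,-266,73],[525,-298,47],[455.4,-266,47]]))
E
```

```text
clock: 1.1
eef_pos: [455.2, -266.0, 149.8]
tcp_rot: [-3.141, 0.0, 0.018]
contact_force: [0.9, -0.5, 0.2]
opening: 0.999
grasp_force: 0.0
t 1.3 tcp [ 454.6 -266.7  149.8] [-3.1412e+00  1.1000e-03  2.2300e-02] F [-0.6 -0.6  0.5] op 0.998 g 0.0
d [ 0.0009 -0.0007  0.0778] rv [-0.0004  0.0011  0.0043]
[ 529.87411415 -263.98028464  273.62959655] [ 2.83993030e+00  2.99488471e-04 -1.54825506e+00] [[255.46756668 212.421767  ]
 [299.9302761  114.73830202]
 [255.4205584  201.42410034]]
```

View pics/w1.png

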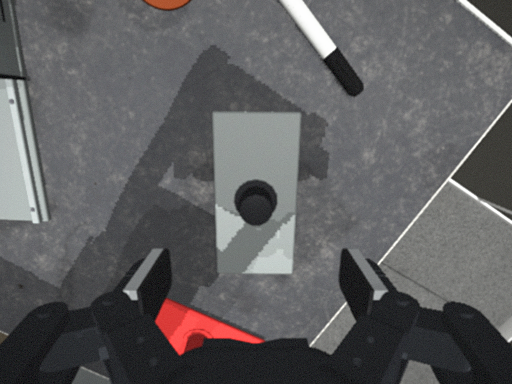

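The wrist view shows the black knob at (257,205) on the grey plate, corner (300,113). That is within 1–2 mm of the prediction, slightly further in x. I'll descend and grip.

```bash
python3 -m crank '[[0.001,0,0.02,0,0,0.002,0.2],[0.002,0,0.04,0,0,0.004,0.2],[0.002,0,0.06,0,0,0.004,0.2],[0.002,0,0.072,0,0,0.004,0.2],[0.002,0,0.079,0,0,0.004,0.2]]' 30 >/dev/null
python3 go.py 456.5 -266 70 0.018
python3 -m crank '[[0,0,0,0,0,0,1],[0,0,0,0,0,0,1],[0,0,0,0,0,0,1],[0,0,0,0,0,0,1],[0,0,0,0,0,0,1]]' 30
python3 -m crank '[[0,0,0,0,0,0,1],[0,0,0,0,0,0,1],[0,0,0,0,0,0,1]]'
```

```text
t 1.85 tcp [ 455.8 -268.1   70.6] [-3.1412e+00  8.0000e-04  1.4700e-02] F [ 1.2  0.1 -0.2] op 0.798 g 0.0
d [ 0.0007 -0.0021  0.0006] rv [-0.0004  0.0008 -0.0033]
clock: 2.35
eef_pos: [457.1, -267.9, 72.2]
tcp_rot: [3.141, -0.001, 0.016]
contact_force: [-1.3, -0.5, 6.9]
opening: 0.292
grasp_force: 29.6
clock: 2.65
eef_pos: [457.1, -267.9, 72.2]
tcp_rot: [3.141, -0.001, 0.016]
contact_force: [-3.0, -1.0, 7.7]
opening: 0.29
grasp_force: 29.6
```

```bash
python3 -m crank '[[0,0,-0.005,0,0,0,1],[0,0,-0.015,0,0,0,1],[0,0,-0.03,0,0,0,1],[0,0,-0.055,0,0,0,1],[0,0,-0.08,0,0,0,1]]'
python3 go.py 450 90 150 0
python3 - <<'E'
from h import *
from rig import cams
f=cams.grab_frame("wrist");pickle.dump(f,open("pics/w2.pkl","wb"));crop(f,0,0,512,384,1,"pics/w2.png")
E
```

```text
clock: 3.15
eef_pos: [456.3, -267.2, 152.5]
tcp_rot: [-3.141, 0.0, 0.016]
contact_force: [0.8, 0.9, -1.1]
opening: 0.29
grasp_force: 29.6
t 3.15 tcp [ 456.3 -267.2  152.5] [-3.1412e+00  5.0000e-04  1.5900e-02] F [ 0.8  0.9 -1.1] op 0.29 g 29.6
d [-0.0006 -0.3572  0.0026] rv [-0.0004  0.0005  0.0159]
```

View pics/w2.png

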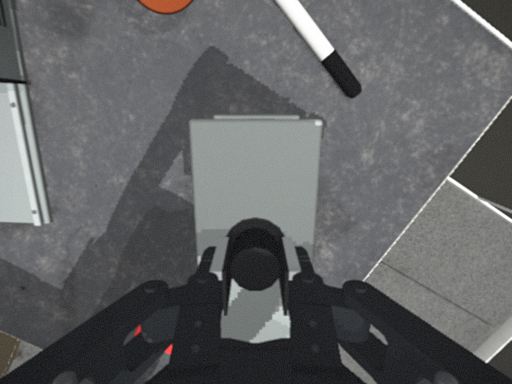

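The picture shows the lid hanging level from the knob (255,262). I'll carry it to the free spot left of the tray.

```bash
python3 -m crank '[[0,-0.015,0,0,0,0,1],[0,-0.045,0,0,0,0.005,1],[0,-0.085,0,0,0,0.01,1],[0,-0.13,0,0,0,0.015,1],[0,-0.175,0,0,0,0.016,1]]' >/dev/null
python3 -m crank '[[0,-0.045,0,0,0,0,1],[0,-0.09,0,0,0,0,1],[0,-0.135,0,0,0,0,1],[0,-0.165,0,0,0,0,1],[0,-0.182,0,0,0,0,1]]' >/dev/null
python3 -m crank '[[0,0,0.01,0,0,0,1],[0,0,0.035,0,0,0,1],[0,0,0.065,0,0,0,1],[0,0,0.09,0,0,0,1],[0,0,0.1,0,0,0,1]]' 
python3 -m crank '[[0,0,0,0,0,0,1],[0,0,0,0,0,0,1]]' >/dev/null
python3 go.py 450 90 34.2 0
```

```text
clock: 4.7
eef_pos: [451.4, 88.7, 48.7]
tcp_rot: [3.141, 0.005, -0.001]
contact_force: [-0.2, 0.1, -1.4]
opening: 0.288
grasp_force: 29.7
t 4.9 tcp [453.9  89.3  51.6] [ 3.1415e+00  1.0000e-04 -5.0000e-04] F [-0.4 -0.3 -0.6] op 0.289 g 29.7
d [-0.0039 -0.0007  0.0174] rv [ 0.      0.0001 -0.0005]
```

```bash
python3 -m crank '[[0,0,0.005,0,0,0,1],[0,0,0.01,0,0,0,1],[0,0,0.014,0,0,0,1],[0,0,0.015,0,0,0,1],[0,0,0.016,0,0,0,1]]' >/dev/null
python3 go.py
python3 -m crank '[[0,0,0.001,0,0,0,1],[0,0,0.001,0,0,0,1],[0,0,0.002,0,0,0,1],[0,0,0.002,0,0,0,1]]' >/dev/null
python3 go.py
```

```text
t 5.4 tcp [453.8  89.5  35.2] [ 3.1416e+00  1.0000e-04 -1.0000e-04] F [-0.3  0.1 -0.5] op 0.29 g 29.7
t 5.8 tcp [453.9  89.6  34.1] [-3.1415e+00 -2.0000e-04 -3.0000e-04] F [-3.6 -0.6 13.7] op 0.291 g 31.2
```

Contact at 34.1, as predicted. I'll release, raise and go back over the case.

```bash
python3 -m crank '[[0,0,-0.001,0,0,0,0],[0,0,-0.001,0,0,0,0],[0,0,-0.001,0,0,0,0],[0,0,-0.001,0,0,0,0],[0,0,-0.001,0,0,0,0]]' >/dev/null
python3 go.py
python3 -m crank '[[0,0,-0.02,0,0,0,0],[0,0,-0.05,0,0,0,0],[0,0,-0.09,0,0,0,0],[0,0.03,-0.115,0,0,0,0],[0,0.07,-0.12,0,0,0,0]]' >/dev/null
python3 -m crank '[[0,0.048,0,0,0,0,0],[0,0.096,0,0,0,0,0],[0,0.144,0,0,0,0,0],[0,0.192,0,0,0,0,0],[0,0.23,0,0,0,0,0]]' >/dev/null
python3 -m crank '[[0,0.03,0,0,0,0,0],[0,0.05,0,0,0,0,0],[0,0.053,0,0,0,-0.01,0],[0,0.053,0,0,0,-0.018,0],[0,0.053,0,0,0,-0.018,0]]' >/dev/null
python3 go.py 456 -266 36 0.018
python3 - <<'E'
from h import *
from rig import cams
f=cams.grab_frame("wrist");pickle.dump(f,open("pics/w3.pkl","wb"));crop(f,0,0,512,384,1,"pics/a.png")
g=cams.grab_frame("top");pickle.dump(g,open("pics/top3.pkl","wb"));crop(g,100,110,300,185,1,"pics/b.png")
a=cv2.imread("pics/a.png")[60:384];b=cv2.resize(cv2.imread("pics/b.png"),None,fx=1,fy=1)
o=np.zeros((324,800,3),np.uint8);o[:,:500]=a[:,6:506];o[:185,500:]=b;cv2.imwrite("pics/w3.png",o)
print(proj(f,[[456,-266,36],[456+60,-266+23,36],[456-60,-266+23,36]]))
E
```

```text
t 6.3 tcp [453.8  89.5  34.2] [ 3.1416e+00  2.0000e-04 -2.0000e-04] F [-0.1 -0.2 -0.3] op 1.002 g 0.0
t 7.8 tcp [ 453.5 -262.6  154.1] [-3.1409e+00  6.0000e-04  1.8500e-02] F [0.2 1.1 0.4] op 1.003 g 0.0
d [0.0025 0.0036 0.1181] rv [-0.0007  0.0006  0.0005]
[[260.30694703 194.24804134]
 [233.76307816 122.96576952]
 [234.13956065 255.27962878]]
```

View pics/w3.png

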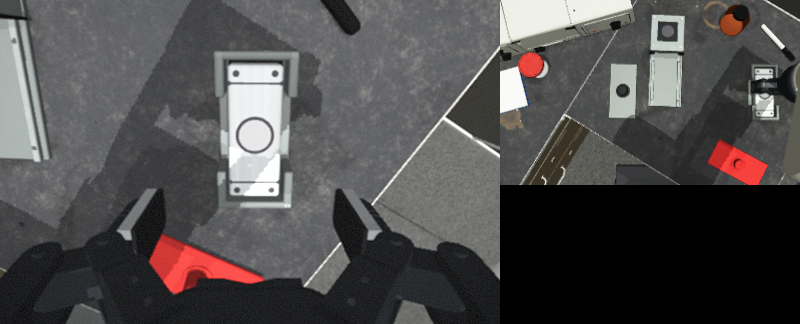

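The lid lies on the worktop knob up, at (622,90) in the inset. The cassette's ring is at full-frame (261,194), against (260.3,194.2) predicted, so the cassette is at (456,-266.5). I'll descend and grip.

```bash
python3 -m crank '[[0.002,0.003,0.02,0,0,0,0],[0.002,0.004,0.05,0,0,0,0],[0.002,0.004,0.08,0,0,0,0],[0.002,0.004,0.105,0,0,0,0],[0.002,0.004,0.115,0,0,0,0]]' 40 >/dev/null
python3 -m crank '[[0,0,0,0,0,0,0],[0,0,0,0,0,0,0]]'
python3 go.py 456 -266.5 38 0.018
```

```text
clock: 8.6
eef_pos: [456.4, -267.4, 40.0]
tcp_rot: [3.141, -0.001, 0.018]
contact_force: [-0.3, 0.6, -0.1]
opening: 1.001
grasp_force: 0.0
t 8.6 tcp [ 456.4 -267.4   40. ] [ 3.1412e+00 -6.0000e-04  1.8300e-02] F [-0.3  0.6 -0.1] op 1.001 g 0.0
d [-0.0004 -0.0009  0.002 ] rv [ 0.0004 -0.0006  0.0003]
```

```bash
python3 -m crank '[[0,-0.001,0.002,0,0,0,0.3],[0,-0.001,0.002,0,0,0,0.4],[0,-0.001,0.002,0,0,0,0.5],[0,-0.001,0.002,0,0,0,0.6],[0,-0.001,0.002,0,0,0,0.7]]' 40
python3 -m crank '[[0,0,0,0,0,0,0.8],[0,0,0,0,0,0,1],[0,0,0,0,0,0,1]]'; python3 go.py
```

```text
clock: 9.1
eef_pos: [456.3, -266.7, 38.3]
tcp_rot: [3.141, -0.001, 0.018]
contact_force: [-0.8, 1.1, 6.2]
opening: 0.525
grasp_force: 41.1
clock: 9.4
eef_pos: [456.2, -266.7, 38.2]
tcp_rot: [3.141, -0.001, 0.018]
contact_force: [-0.8, 0.9, 7.8]
opening: 0.532
grasp_force: 41.1
t 9.4 tcp [ 456.2 -266.7   38.2] [ 3.1411e+00 -1.1000e-03  1.7600e-02] F [-0.8  0.9  7.8] op 0.532 g 41.1
```

```bash
python3 -m crank '[[0,0,-0.005,0,0,0,1],[0,0,-0.015,0,0,0,1],[0,0,-0.035,0,0,0,1],[0,0,-0.06,0,0,0,1],[0,0,-0.08,0,0,0,1]]'
python3 go.py 483 -19.4 118 -0.016
```

```text
clock: 9.9
eef_pos: [455.8, -266.5, 119.0]
tcp_rot: [3.141, -0.0, 0.018]
contact_force: [-0.0, -0.4, -2.4]
opening: 0.522
grasp_force: 42.2
t 9.9 tcp [ 455.8 -266.5  119. ] [ 3.1413e+00 -4.0000e-04  1.7700e-02] F [-0.  -0.4 -2.4] op 0.522 g 42.2
d [ 0.0316 -0.2466  0.001 ] rv [ 0.0003 -0.0004  0.0337]
```

Contact force is -2.4 N, which matches the cassette's weight. I'll move it over the tray and measure.

```bash
python3 -m crank '[[0.001,-0.01,0,0,0,0,1],[0.005,-0.035,0,0,0,0.005,1],[0.009,-0.07,0,0,0,0.01,1],[0.014,-0.11,0,0,0,0.017,1],[0.019,-0.15,0,0,0,0.024,1]]' >/dev/null
python3 -m crank '[[0.005,-0.04,0,0,0,0.005,1],[0.009,-0.07,0,0,0,0.01,1],[0.012,-0.09,0,0,0,0.01,1],[0.013,-0.097,0,0,0,0.01,1],[0.013,-0.097,0,0,0,0.01,1]]' >/dev/null
python3 -m crank '[[0,0,0,0,0,0,1],[0,0,0,0,0,0,1]]' >/dev/null
python3 go.py 483 -19.4 40 -0.016
python3 - <<'E'
from h import *
from rig import cams
f=cams.grab_frame("wrist");pickle.dump(f,open("pics/w4.pkl","wb"));crop(f,0,0,512,384,1,"pics/w4.png")
c,s=np.cos(-.016),np.sin(-.016)
L=[(0,42,49),(0,-42,49),(93,42,49),(93,-42,49),(-128,30,12),(-128,-30,12),(-50,30,12),(-50,-30,12)]
print(proj(f,[[551+x*c-y*s,-20.5+x*s+y*c,z] for x,y,z in L]).round(1))
E
```

```text
t 11.1 tcp [485.4 -20.  117.1] [ 3.1415e+00  4.0000e-04 -1.7200e-02] F [ 0.  -0.2 -3.3] op 0.525 g 42.2
d [-0.0024 -0.0005  0.0771] rv [ 0.0001  0.0004 -0.0012]
[[190.5 122.8]
 [320.9 122.7]
 [180.1 -48.9]
 [331.3 -49. ]
 [222.2 267.7]
 [289.  267.6]
 [218.8 183.4]
 [292.3 183.4]]
```

View pics/w4.png

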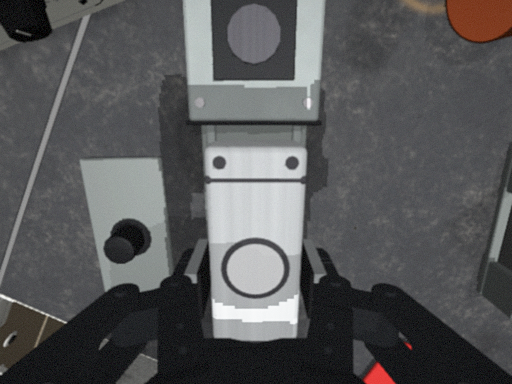

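The wrist view shows the mouth's corners at (189,123) and (322,123), as predicted. The held cassette is centred and parallel to the rails, its ring at (255,267). I'll lower it, backed off 4 mm.

```bash
python3 -m crank '[[-0.002,0,0.01,0,0,0,1],[-0.004,0,0.03,0,0,0,1],[-0.004,-0.0005,0.05,0,0,0,1],[-0.004,-0.0005,0.065,0,0,0,1],[-0.004,-0.0005,0.073,0,0,0,1]]' >/dev/null
python3 -m crank '[[0,0,0,0,0,0,1],[0,0,0,0,0,0,1]]' >/dev/null
python3 go.py 481 -19.4 38.2 -0.016
```

```text
t 11.85 tcp [481.9 -18.8  44.4] [-3.1416  0.     -0.0166] F [ 1.1  0.2 -2.6] op 0.529 g 42.1
d [-0.0009  0.0006  0.0062] rv [-0.      0.     -0.0006]
```

```bash
python3 -m crank '[[0,0.0005,0.002,0,0,0,1],[0,0.0005,0.004,0,0,0,1],[0,0.0005,0.005,0,0,0,1],[0,0.0005,0.005,0,0,0,1]]' >/dev/null
python3 go.py
python3 -m crank '[[0,0,0.0005,0,0,0,1],[0,0,0.001,0,0,0,1],[0,0,0.001,0,0,0,1]]' >/dev/null
python3 go.py
```

```text
t 12.25 tcp [481.8 -19.1  39.4] [ 3.1416e+00 -2.0000e-04 -1.6200e-02] F [-0.3 -1.1 -1.9] op 0.528 g 42.2
t 12.55 tcp [481.8 -19.1  38.3] [-3.1416e+00 -2.0000e-04 -1.6100e-02] F [ 0.3  0.5 -2.5] op 0.527 g 42.3
```

```bash

python3 -m crank '[[0,0,0.0005,0,0,0,1],[0,0,0.0005,0,0,0,1],[0,0,0.0005,0,0,0,1]]' >/dev/null
python3 go.py
python3 -m crank '[[0,0,0.0005,0,0,0,1],[0,0,0.0005,0,0,0,1],[0,0,0.0005,0,0,0,1]]' >/dev/null
python3 go.py
```

```text
t 12.85 tcp [481.8 -19.1  38.3] [-3.1416e+00 -1.0000e-04 -1.6100e-02] F [-2.5  0.4  6.2] op 0.526 g 43.2
t 13.15 tcp [481.8 -19.1  38.2] [-3.1416e+00 -3.0000e-04 -1.6200e-02] F [-4.4  0.3 14.1] op 0.526 g 44.2
```

Seated (+14 N). I'll release, rise, move behind the rear end and shut the fingers.

```bash
python3 -m crank '[[0,0,-0.001,0,0,0,0.45],[0,0,-0.001,0,0,0,0.3],[0,0,-0.001,0,0,0,0],[0,0,-0.001,0,0,0,0],[0,0,-0.001,0,0,0,0]]' >/dev/null
python3 -m crank '[[0,0,-0.015,0,0,0,0],[0,0,-0.04,0,0,0,0],[0,0,-0.07,0,0,0,0],[-0.03,0,-0.08,0,0,0,0.6],[-0.06,0,-0.08,0,0,0,1]]' >/dev/null
python3 -m crank '[[-0.02,0,0,0,0,0,1],[-0.03,0,0,0,0,0,1],[-0.03,0,0,0,0,0,1],[-0.03,0,0,0,0,0,1],[-0.03,0,0,0,0,0,1]]' >/dev/null
python3 go.py 395 -18.0 34 -0.016
python3 - <<'E'
from h import *
from rig import cams
f=cams.grab_frame("wrist");pickle.dump(f,open("pics/w5.pkl","wb"));crop(f,0,0,512,384,1,"pics/w5.png")
g=cams.grab_frame("top");pickle.dump(g,open("pics/top5.pkl","wb"))
c,s=np.cos(-.016),np.sin(-.016)
L=[(0,42,49),(0,-42,49),(-10,23,36),(-10,-23,36),(-129,23,36),(-129,-23,36)]
print(proj(f,[[551+x*c-y*s,-20.5+x*s+y*c,z] for x,y,z in L]).round(1))
E
```

```text
t 14.65 tcp [393.2 -17.7 118.4] [ 3.1416e+00 -1.2000e-03 -1.6300e-02] F [ 0.5  0.1 -0.1] op -0.001 g 0.0
d [0.0018 0.0002 0.0844] rv [ 0.     -0.0012 -0.0003]
[[182.5 -45.9]
 [332.1 -45.8]
 [219.6 -16.2]
 [294.6 -16.1]
 [225.2 173.7]
 [288.3 173.7]]
```

View pics/w5.png

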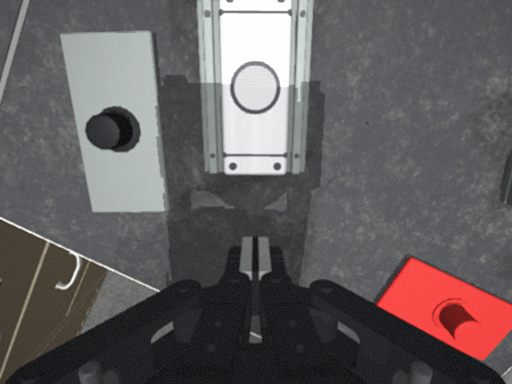

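The cassette lies flat and centred between the rails, rear edge at row 175 as expected, with the closed fingers behind it at (256,240). I'll lower and push.

```bash
python3 -m crank '[[0,0,0.02,0,0,0,1],[0,0,0.045,0,0,0,1],[0,0,0.07,0,0,0,1],[0,0,0.082,0,0,0,1],[0,0,0.084,0,0,0,1]]' >/dev/null
python3 -m crank '[[0.004,0,0,0,0,0,1],[0.008,0,0,0,0,0,1],[0.012,0,0,0,0,0,1],[0.016,0,0,0,0,0,1],[0.02,0,0,0,0,0,1]]' >/dev/null
python3 go.py
python3 -m crank '[[0.004,0,0,0,0,0,1],[0.008,0,0,0,0,0,1],[0.012,0,0,0,0,0,1],[0.016,0,0,0,0,0,1],[0.02,0,0,0,0,0,1]]' >/dev/null
python3 go.py 504.8 -19.8 34 -0.016
```

```text
t 15.75 tcp [411.9 -18.   34.6] [-3.1416e+00  3.0000e-04 -1.6100e-02] F [-3.7  0.3  2.8] op 0.001 g 2.0
t 16.25 tcp [432.5 -18.4  34.3] [ 3.1416e+00 -8.0000e-04 -1.6200e-02] F [-0.9 -0.5 -1.4] op -0.003 g 0.7
d [0.0723 0.0003 0.0003] rv [ 0.     -0.0008 -0.0002]
```

```bash
python3 -m crank '[[0.005,0,0,0,0,0,1],[0.011,0,0,0,0,0,1],[0.017,0,0,0,0,0,1],[0.023,0,0,0,0,0,1],[0.029,0,0,0,0,0,1]]' >/dev/null
python3 go.py
python3 -m crank '[[0.006,0,0,0,0,0,1],[0.012,0,0,0,0,0,1],[0.018,0,0,0,0,0,1],[0.022,0,0,0,0,0,1],[0.026,0,0,0,0,0,1]]' >/dev/null
python3 go.py
python3 -m crank '[[0.002,0,0,0,0,0,1],[0.004,0,0,0,0,0,1],[0.006,0,0,0,0,0,1],[0.008,0,0,0,0,0,1],[0.009,0,0,0,0,0,1]]' >/dev/null
python3 go.py 504.8 -19.8 34 -0.016
```

```text
t 16.75 tcp [461.8 -18.8  34.3] [-3.1416e+00 -9.0000e-04 -1.6200e-02] F [-2.2  0.5 -0.6] op -0.0 g 0.9
t 17.25 tcp [487.  -19.2  34.3] [ 3.1416e+00  3.0000e-04 -1.6200e-02] F [-4.   0.9  4.2] op 0.0 g 2.3
t 17.75 tcp [496.5 -19.4  34.3] [ 3.1416e+00 -1.2000e-03 -1.6200e-02] F [-1.3  0.7 -1. ] op 0.001 g 0.8
d [0.0083 0.0003 0.0003] rv [ 0.     -0.0012 -0.0002]
```

```bash
python3 -m crank '[[0.001,0,0,0,0,0,1],[0.002,0,0,0,0,0,1],[0.003,0,0,0,0,0,1],[0.004,0,0,0,0,0,1],[0.005,0,0,0,0,0,1]]' >/dev/null
python3 go.py
python3 -m crank '[[0.0005,0,0,0,0,0,1],[0.001,0,0,0,0,0,1],[0.0015,0,0,0,0,0,1],[0.002,0,0,0,0,0,1],[0.002,0,0,0,0,0,1]]' >/dev/null
python3 go.py 504.8 -19.8 34 -0.016
```

```text
t 18.25 tcp [501.3 -19.5  34.3] [ 3.1416e+00 -8.0000e-04 -1.6200e-02] F [-1.4  0.2  0.4] op -0.002 g 0.8
t 18.75 tcp [503.1 -19.5  34.3] [ 3.1416e+00 -8.0000e-04 -1.6200e-02] F [-0.9 -0.5 -1.3] op 0.002 g 0.6
d [0.0017 0.0003 0.0003] rv [ 0.     -0.0008 -0.0002]
```

```bash
python3 -m crank '[[0.0005,0,0,0,0,0,1],[0.001,0,0,0,0,0,1],[0.0015,0,0,0,0,0,1]]' >/dev/null
python3 go.py
python3 -m crank '[[0.0005,0,0,0,0,0,1],[0.001,0,0,0,0,0,1],[0.001,0,0,0,0,0,1]]' >/dev/null
python3 go.py
python3 -m crank '[[0.0005,0,0,0,0,0,1],[0.001,0,0,0,0,0,1],[0.001,0,0,0,0,0,1]]' >/dev/null
python3 go.py
```

```text
t 19.05 tcp [503.9 -19.5  34.3] [-3.1416e+00  7.0000e-04 -1.6200e-02] F [-4.2 -0.9  2.3] op 0.003 g 2.1
t 19.35 tcp [505.8 -19.6  34.3] [ 3.1416e+00 -1.0000e-03 -1.6200e-02] F [-1.2  0.3 -0.6] op 0.002 g 0.5
t 19.65 tcp [506.  -19.5  34.3] [ 3.1416e+00  6.0000e-04 -1.6200e-02] F [-3.9 -0.5  2.6] op -0.001 g 1.7
```

```bash
python3 -m crank '[[0.0005,0,0,0,0,0,1],[0.001,0,0,0,0,0,1],[0.001,0,0,0,0,0,1]]' >/dev/null
python3 go.py
python3 -m crank '[[0.0005,0,0,0,0,0,1],[0.001,0,0,0,0,0,1],[0.001,0,0,0,0,0,1]]' >/dev/null
python3 go.py
```

```text
t 19.95 tcp [506.2 -19.5  34.2] [-3.1415e+00  2.1000e-03 -1.6200e-02] F [-7.3  0.3  5.2] op 0.001 g 3.3
t 20.25 tcp [506.2 -19.5  34. ] [-3.1415  0.004  -0.0162] F [-9.3  0.1  7.3] op -0.002 g 4.7
```

```bash
python3 -m crank '[[0.0005,0,0,0,0,0,1],[0.001,0,0,0,0,0,1],[0.0015,0,0,0,0,0,1],[0.0015,0,0,0,0,0,1]]' >/dev/null
python3 go.py
python3 -m crank '[[-0.005,0,0,0,0,0,1],[-0.015,0,0,0,0,0,1],[-0.03,0,0,0,0,0,1],[-0.04,0,-0.02,0,0,0,1],[-0.05,0,-0.06,0,0,0,1]]' >/dev/null
python3 -m crank '[[-0.02,0,-0.03,0,0,0,1],[-0.04,0,-0.06,0,0,0,1],[-0.05,0,-0.07,0,0,0,1],[-0.05,0,-0.07,0,0,0,1],[-0.05,0,-0.07,0,0,0,1]]' >/dev/null
python3 go.py
python3 - <<'E'
from h import *
from rig import cams
f=cams.grab_frame("wrist");pickle.dump(f,open("pics/w6.pkl","wb"));g=cams.grab_frame("top");pickle.dump(g,open("pics/top6.pkl","wb"))
o=np.zeros((480,800,3),np.uint8);o[:,:400]=cv2.resize(f['image'][0:240,156:356,::-1],(400,480),interpolation=cv2.INTER_CUBIC);o[:,400:]=cv2.resize(g['image'][100:292,130:290,::-1],(400,480),interpolation=cv2.INTER_CUBIC)
cv2.imwrite("pics/w6.png",o)
c,s=np.cos(-.016),np.sin(-.016)
L=[(0,42,49),(0,-42,49),(-35,23,36),(-35,-23,36),(-39,0,36),(-135,30,6)]
print((2*(proj(f,[[551+x*c-y*s,-20.5+x*s+y*c,z] for x,y,z in L])-[156,0])).round(1))
E
```

```text
t 20.65 tcp [506.3 -19.5  33.8] [-3.1415  0.0067 -0.0161] F [-13.5   0.5  10.9] op 0.001 g 6.8
t 21.65 tcp [410.3 -18.  164.3] [ 3.1416e+00 -1.9000e-03 -1.6200e-02] F [ 0.5 -0.  -0.2] op -0.001 g 0.0
[[ 86.3  27.9]
 [316.7  28. ]
 [144.  136. ]
 [258.3 136. ]
 [201.2 146.6]
 [140.7 359.9]]
```

View pics/w6.png

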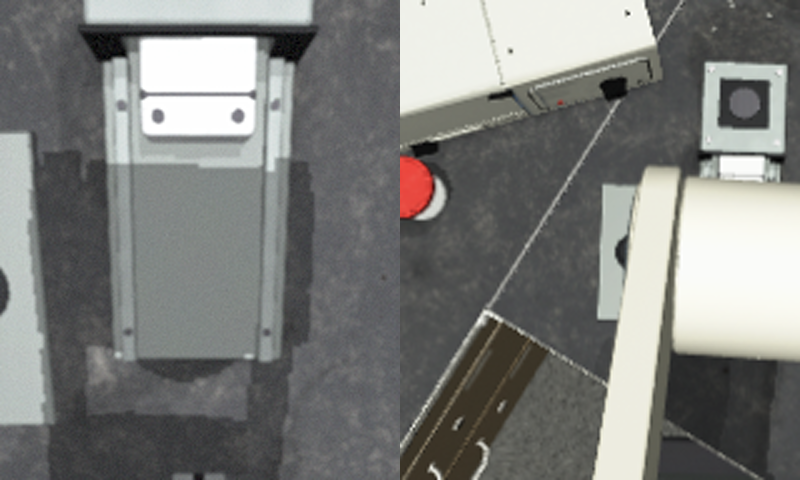

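The cassette's rear edge is at row 137, with 136 predicted for fully home. It sits centred (141–256) against the mouth at row 28. The push stopped firmly at 13.5 N, the lid stands knob up, and the robot is clear, so I'm handing the job in.

```bash
python3 -c "
from rig import sign_off
print(sign_off())"
```

```text
the job is handed in; nothing more can be done
None
```

The job is handed in: the lid is on the worktop knob up, and the cassette is fully home against the reader's back stop, with the arm clear and about 22 s used.

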